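Even the pressure screws of an etching press

ROBOT

A 7-joint arm with a two-finger parallel gripper is mounted at the origin on the work surface. World frame = base frame: x ahead of the robot, y to its left, z up, the work surface at z = 0. Lengths are in m, angles in rad, forces in N, time in s.
With the tool pointing down it reaches from about 0.425 to 1.025 m from the base axis. Payload 3.6 kg.
Tool frame: the origin (TCP) lies midway between the tips of the shut fingers; the grasp point (between the pads) lies 19 mm behind it; z points along the fingers, y is the direction in which the jaws open and shut (so a half turn about z gives the same grasp; the last joint's range is limited). The gripper opens to 85 mm and grips with 20 to 120 N. Pads are 22 mm wide; open, the fingers measure 114 mm over their backs; the gripper's body (76 mm by 85 mm) begins 54 mm behind the grasp point. The pads swing forward as they close: fully open they stand 13 mm farther back than shut.
Start: joints at [1.139, 0.591, 0.048, 1.609, -0.033, 0.943, -0.034], TCP at [0.241, -0.684, 0.231] pointing down, gripper open.
Joint ranges: [-2.69, 2.69], [-0.47, 2.24], [-1.27, 1.36], [0.19, 2.51], [-1.53, 4.68], [0.08, 2.07], [-3.09, 3.09]. Speed limits (rad/s): [2.57, 2.57, 3.14, 3.14, 3.14, 3.14, 3.14].

INTERFACE

Orientations are given as a unit quaternion [x, y, z, w].
In Python, from plant import telemetry, capture, arm, spot_in gives the robot as it stands.
- The arm moves only by the shell command python3 -m jog 'ROWS' [FORCE]. ROWS is JSON, a list of rows, each an object with "twist": the turn, a rotation vector about the tool's x, y, z scaled (see below), a list of three; "offset": the shift along the tool's x, y, z scaled (see below), a list of three; "jaw": the opening, from 0 (shut) to 1 (fully open). In form: [{"twist": [ax, ay, az], "offset": [tx, ty, tz], "jaw": jaw}, ...]. A call has 1 to 12 rows; each row is the pose to reach, as a shift and turn from the pose measured when the call began, along the tool's axes at that moment; what a row does not reach only later rows make up. The controller multiplies each number of a shift by 0.2 m and each number of a turn by 45 degrees. A row lasts 1/12 s, in which the tool goes at most 41.7 mm and 7.16 degrees, less where a joint would pass 70% of its speed; a pose out of reach is approached as far as the arm can. A call with a number of a shift or a turn outside -1 to 1 is refused whole. A call with a gripper value outside its range is refused whole. The fingers move at their own pace and stop on an object; FORCE is the grip in N (left out, the last holds). Time passes only in rows, so rows that repeat a pose let the fingers close. It gives the time, the measured TCP pose, the force and the opening at its end, in the units of the state.
- telemetry.read_state(): the state, without advancing time (a new reading comes with each control period).
- capture(name): name is "scene" or "top" or "wrist"; returns a dict with "pixels" (400x640x3 uint8, red, green, blue), "depth" (400x640 float32, m along the optical axis (not along the pixel's ray), 0 where there is no reading), "camera_matrix" (3x3 intrinsics, pixels), "dist" ([k1, k2, p1, p2, k3] as OpenCV has them; the pictures are not rectified), "R" (3x3) and "t" (3): a world point X has camera coordinates R X + t; the wrist camera has in their place "T_tool_cam" (4x4, takes a point from camera to tool coordinates, whose origin is the TCP and whose axes are the flange's). Camera axes: x right, y down, z forward; pixel columns grow to the right and rows downward; lengths in m; the calibration is good to about 2 mm. A picture is of the moment at which its call begins: read the wrist's pose just before it.
- arm.sign_off(): hands the job in, once; it reports no verdict.
Trained networks look in the newest picture that a camera, given by its name, has taken for a name from the list of things; names that differ only in an ending like _2 or _b are one class to them, and where a whole thing is asked for, a point or a joint stands for the part that bears it (a point fixed in the world has none). Each returns a list of dicts, best first, with "p" (0 to 1); they miss things now and then, are a little off and sometimes report something else, mostly with a low value. They report only what shows in the picture. A call takes as long as a camera call.
- spot_in(target, camera): "centre" ([x, y, z] in m, in world coordinates, good to about 4 mm: the middle of the surface that is visible of it).
The state is a dict: "t": time; "joint_positions": joint angles; "joint_vel": joint speeds; "effort": joint torques, N m; "eef_pos": TCP position; "orientation": TCP orientation; "force": force on the tool from outside, world axes, zero at the start; "ft_torque": the same for the moment, N m; "gripper_width": opening from 0.0 (shut) to 1.0 (fully open).
Only numpy, scipy, OpenCV 4.12 (cv2) and the standard library are available. Lean on these libraries where they do the work, as an engineer would, in place of code of your own. Each camera call takes 0.05 s, during which the arm holds its last target. There are 200 camera calls.

TASK

The pressure on the etching press has to be the same on both sides. Turn the red handwheel clockwise, regrasping it as often as needed, until its yellow pointer reads the same on its dial as the black handwheel's does, so that both pointers point the same way; do not turn the black wheel, and let go when done.

Things in the scene. Friction and masses are not known exactly. Their poses are not given: they have to be found in the camera images.
- red_wheel (a joint): Reading (rad) of the red handwheel, the one to turn: 94 mm disc lying level on one side of the green press, yellow pointer at its rim, over a fixed white dial with ticks 30 degrees apart. 0 = first tick, on the side away from the robot; grows clockwise seen from above to a stop at 4.7; starts 0.2 to 0.9. Stiff (0.12 N m), stays where left.
- red_grip (a point): Centre of the grip bar raised across the red wheel, on its upright axis, 275 mm above the table. Bar 80 x 24 x 26 mm high; x along it to the pointer, y across its 24 mm (grip it this way), z up; turns with the wheel. Bar top 13 mm above this point, underside 13 mm below, disc top 35 mm below. Gripped here, the wheel turns on the spot.
- black_wheel (a joint): Reading (rad) of the black handwheel, the reference, not to be turned: same wheel, bar and dial (mounted alike, same zero and sense), 340 mm from the red one on the other side of the press; which is left varies. Its reading, 3.0 to 3.9, is the one the red wheel must be brought to.
- black_pointer (a point): Tip of the black wheel's yellow pointer, 59 mm from its axis. x points outwards along the pointer, z up; the frame turns with the wheel.

How it is judged:
By the outcome, as a careful person would: the job done as asked, in the order asked, and still so for the second after the job is handed in, with the robot touching nothing.
It also fails if it takes over 51 s, if anything falls off the work surface, if the arm or the gripper's body presses on something with over 40 N, if the wrist force passes 120 N, or if a joint passes its speed limit or range.

## Working session

There is one attempt and no reset: what is moved stays moved. The work goes in short steps, Python scripts to look and compute and a shell command to move; the robot and the scene stay as the last step left them, time stands still between calls to the robot, and variables do not carry over. Pictures are saved under pics/ and viewed, about 8 in all and at most 12, crops included, and the job is handed in when it is done.

```bash
ls; mkdir -p pics; python3 - <<'E'
from plant import telemetry, capture, arm, spot_in
import cv2,numpy as np
s=telemetry.read_state();print({k:np.round(v,3).tolist() for k,v in s.items()})
for c in ['scene','top']:
    d=capture(c);cv2.imwrite(f'pics/{c}0.png',d['pixels'][:,:,::-1])
    np.savez(f'{c}0.npz',**d)
    for n in ['red_wheel','red_grip','black_wheel','black_pointer']:
        print(c,n,[(np.round(r['centre'],3).tolist(),round(r['p'],2)) for r in spot_in(n,c)[:3]])
E
```

```text
pics
{'t': 0.0, 'joint_positions': [1.139, 0.592, 0.048, 1.61, -0.033, 0.943, -0.034], 'joint_vel': [0.0, 0.0, 0.001, 0.0, -0.001, -0.001, 0.001], 'effort': [-0.001, -54.869, 1.547, -19.812, 0.009, 0.009, -0.0], 'eef_pos': [0.241, -0.683, 0.23], 'orientation': [0.986, 0.169, -0.0, -0.001], 'force': [0.024, -0.022, 1.561], 'ft_torque': [-0.007, -0.076, -0.01], 'gripper_width': 1.002}
scene red_wheel [([0.574, -0.193, 0.239], 0.65)]
scene red_grip [([0.571, -0.191, 0.236], 0.91)]
scene black_wheel [([0.578, 0.137, 0.237], 0.67)]
scene black_pointer [([0.579, 0.137, 0.237], 0.9)]
top red_wheel [([0.564, -0.193, 0.241], 0.88), ([0.566, 0.136, 0.24], 0.34)]
top red_grip [([0.557, -0.188, 0.241], 0.86)]
top black_wheel [([0.566, 0.139, 0.244], 0.64)]
top black_pointer [([0.563, 0.134, 0.239], 0.86)]
```

View pics/top0.png

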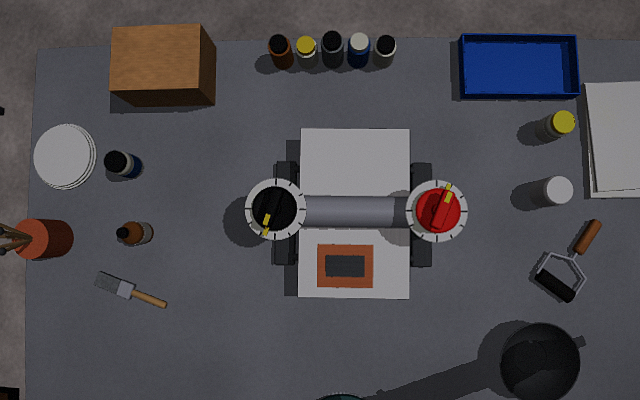

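View pics/scene0.png

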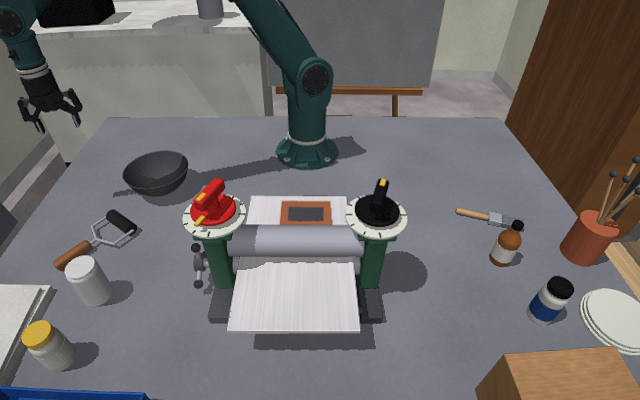

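The top view shows the black wheel at about (275,209), with its pointer towards the lower left at (266,232). The red wheel is at about (437,210), with its pointer towards the upper right at (447,187). Next I'll get metric angles from the depth data.

```bash
cat > h.py <<'E'
import cv2,numpy as np
from plant import telemetry, capture, arm, spot_in
from scipy.spatial.transform import Rotation as Ro
def world(d,T=None):
    K,D=d['camera_matrix'],d['dist'];h,w=d['depth'].shape
    u,v=np.meshgrid(np.arange(w),np.arange(h))
    n=cv2.undistortPoints(np.stack([u,v],-1).reshape(-1,1,2).astype(float),K,D).reshape(h,w,2)
    z=d['depth'].astype(float);P=np.dstack([n*z[...,None],z])
    if T is None: return (P-np.asarray(d['t']).ravel())@d['R']
    return P@T[:3,:3].T+T[:3,3]
def tool():
    s=telemetry.read_state();T=np.eye(4);T[:3,:3]=Ro.from_quat(s['orientation']).as_matrix();T[:3,3]=s['eef_pos'];return T,s
def analyse(d,T,cents):
    P=world(d,T);hsv=cv2.cvtColor(np.ascontiguousarray(d['pixels']),cv2.COLOR_RGB2HSV).astype(int)
    H,S,V=hsv[...,0],hsv[...,1],hsv[...,2];ok=d['depth']>0
    out={}
    for n,c in cents.items():
        r=np.hypot(P[...,0]-c[0],P[...,1]-c[1])
        near=ok&(r<.085)&(P[...,2]>.2)&(P[...,2]<.31)
        dial=near&(S<60)&(V>110)&(P[...,2]<.25)
        q=P[dial];pts=q[:,:2]
        (cx,cy),rad=cv2.minEnclosingCircle(pts.astype(np.float32)) if len(pts)>5 else ((0,0),0)
        bar=near&(P[...,2]>.268)&(P[...,2]<.31);b=P[bar]
        yel=near&(H>20)&(H<35)&(S>120)&(V>90);y=P[yel]
        print(n,'dial c',np.round([cx,cy,rad],4),'z',np.round(np.median(q[:,2]) if len(q) else 0,3),len(q))
        if len(b)>10:
            rect=cv2.minAreaRect((b[:,:2]*1000).astype(np.float32)); box=cv2.boxPoints(rect)
            e=[box[1]-box[0],box[2]-box[1]];L=max(e,key=np.linalg.norm)
            print('  bar c mm',np.round(rect[0],1),'size',np.round(rect[1],1),'ztop',np.round(np.percentile(b[:,2],90),3),'rect axis deg',round(np.degrees(np.arctan2(L[1],L[0]))%180,2),
              'pca',round(np.degrees(np.arctan2(*np.linalg.svd(b[:,:2]-b[:,:2].mean(0),full_matrices=False)[2][0][::-1]))%180,2))
        for lo,hi in((.2,.262),(.262,.31)):
            yy=y[(y[:,2]>lo)&(y[:,2]<hi)]
            if len(yy)>3: print('  yellow',lo,len(yy),np.round(yy.mean(0),4))
        out[n]=(P,dial,bar,yel)
    return out
E
python3 - <<'E'
from h import *
for c in['top','scene']:
    d=dict(np.load(c+'0.npz'));print(c);analyse(d,None,dict(red=(.567,-.195),black=(.57,.142)))
d=cv2.imread('pics/top0.png');a=cv2.resize(d[165:255,230:320],None,fx=4.4,fy=4.4,interpolation=2);b=cv2.resize(d[165:255,392:482],None,fx=4.4,fy=4.4,interpolation=2)
cv2.imwrite('pics/crop0.png',np.hstack([a,b]))
E
```

```text
top
red dial c [ 0.5582 -0.2002  0.0659] z 0.22 1027
  bar c mm [ 557.8 -198.5] size [25.3 80.7] ztop 0.29 rect axis deg 157.37 pca 155.91
  yellow 0.2 26 [ 0.6066 -0.2198  0.2431]
  yellow 0.262 52 [ 0.5819 -0.2091  0.2889]
black dial c [0.5644 0.1406 0.066 ] z 0.22 1119
  bar c mm [564.1 140.2] size [25.3 80.1] ztop 0.29 rect axis deg 160.49 pca 160.01
  yellow 0.2 36 [0.5165 0.158  0.2429]
  yellow 0.262 56 [0.5394 0.1493 0.289 ]
scene
red dial c [ 0.5605 -0.1973  0.0669] z 0.22 986
  bar c mm [ 561.9 -198.2] size [24.  78.2] ztop 0.289 rect axis deg 157.29 pca 155.18
  yellow 0.2 57 [ 0.605  -0.2161  0.2431]
  yellow 0.262 29 [ 0.5862 -0.2079  0.2895]
black dial c [0.567  0.1398 0.0666] z 0.22 977
  bar c mm [567.1 140.3] size [24.2 80.5] ztop 0.289 rect axis deg 160.07 pca 160.61
  yellow 0.262 40 [0.5443 0.1493 0.2891]
```

View pics/crop0.png

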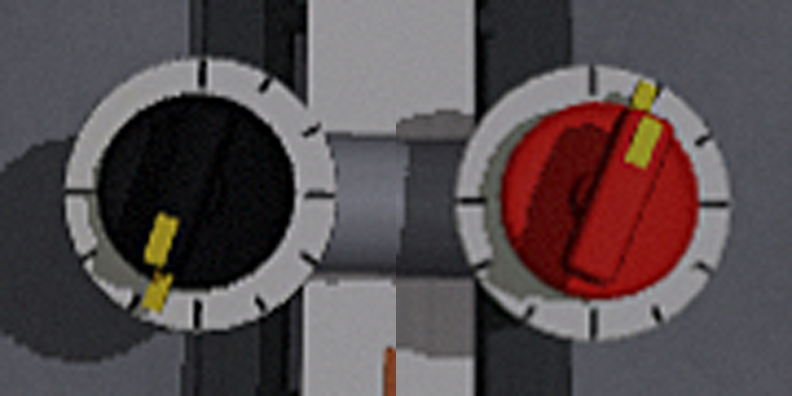

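The red pointer is at about -23° in world coordinates and the black at about -200°, so the wheel has to turn roughly 177° clockwise. Bar axes are red 156–157° and black 160.3°. Last-joint range should cover that in one grasp if I start with tool x at 157°. I'm moving above the red wheel now.

```bash
python3 -m jog '[{"twist":[0,0,0],"offset":[0.2,-0.1,-0.7],"jaw":1},{"twist":[0,0,0],"offset":[0.4,-0.3,-0.75],"jaw":1},{"twist":[0,0,0],"offset":[0.6,-0.45,-0.75],"jaw":1},{"twist":[0,0,0],"offset":[0.8,-0.6,-0.75],"jaw":1},{"twist":[0,0,0],"offset":[0.8,-0.6,-0.75],"jaw":1},{"twist":[0,0,0],"offset":[0.8,-0.6,-0.75],"jaw":1},{"twist":[0,0,0],"offset":[0.8,-0.6,-0.75],"jaw":1},{"twist":[0,0,0],"offset":[0.8,-0.6,-0.75],"jaw":1},{"twist":[0,0,0],"offset":[0.8,-0.6,-0.75],"jaw":1}]' 60
python3 -m jog '[{"twist":[0,0,0],"offset":[0.8,-0.6,0],"jaw":1},{"twist":[0,0,0],"offset":[0.8,-0.6,0],"jaw":1},{"twist":[0,0,0],"offset":[0.8,-0.6,0],"jaw":1},{"twist":[0,0,0],"offset":[0.8,-0.6,0],"jaw":1},{"twist":[0,0,0],"offset":[0.8,-0.6,0],"jaw":1},{"twist":[0,0,0],"offset":[0.8,-0.6,0],"jaw":1},{"twist":[0,0,0],"offset":[0.8,-0.6,0],"jaw":1},{"twist":[0,0,0],"offset":[0.8,-0.6,0],"jaw":1}]'
python3 - <<'E'
from h import *
T,s=tool();print(np.round(T,3),np.round(s['joint_positions'],3),s['t'])
E
```

```text
t: 1.25
eef_pos: [0.3524, -0.5172, 0.3818]
orientation: [0.986, 0.17, 0.0, 0.001]
force: [-0.4, -0.7, 0.0]
gripper_width: 1.003
t: 1.92
eef_pos: [0.4615, -0.353, 0.3808]
orientation: [0.986, 0.168, -0.001, 0.001]
force: [-0.7, -0.6, 0.2]
gripper_width: 1.003
[[ 0.944  0.331 -0.002  0.461]
 [ 0.331 -0.944 -0.002 -0.353]
 [-0.002  0.001 -1.     0.381]
 [ 0.     0.     0.     1.   ]] [ 0.618  0.266 -0.057  1.765  0.02   1.111 -0.679] 1.9167
```

```bash
python3 -m jog '[{"twist":[0,0,-1],"offset":[0.72,-0.565,0],"jaw":1},{"twist":[0,0,-1],"offset":[0.72,-0.565,0],"jaw":1},{"twist":[0,0,-1],"offset":[0.72,-0.565,0],"jaw":1},{"twist":[0,0,-1],"offset":[0.72,-0.565,0],"jaw":1},{"twist":[0,0,-1],"offset":[0.72,-0.565,0],"jaw":1},{"twist":[0,0,-1],"offset":[0.72,-0.565,0],"jaw":1},{"twist":[0,0,-1],"offset":[0.72,-0.565,0],"jaw":1},{"twist":[0,0,-1],"offset":[0.72,-0.565,0],"jaw":1}]'
for i in 1 2; do python3 -m jog '[{"twist":[0,0,-1],"offset":[0,0,0],"jaw":1},{"twist":[0,0,-1],"offset":[0,0,0],"jaw":1},{"twist":[0,0,-1],"offset":[0,0,0],"jaw":1},{"twist":[0,0,-1],"offset":[0,0,0],"jaw":1},{"twist":[0,0,-1],"offset":[0,0,0],"jaw":1},{"twist":[0,0,-1],"offset":[0,0,0],"jaw":1},{"twist":[0,0,-1],"offset":[0,0,0],"jaw":1},{"twist":[0,0,-1],"offset":[0,0,0],"jaw":1}]' | tail -1; done
cat > look.py <<'E'
from h import *
import sys
T,s=tool();d=capture('wrist')
print('t',s['t'],'pos',np.round(s['eef_pos'],4),'toolx deg',round(np.degrees(np.arctan2(T[1,0],T[0,0])),2),'z',np.round(T[:3,2],3),'q',np.round(s['joint_positions'],2),'F',np.round(s['force'],1))
cv2.imwrite(f'pics/{sys.argv[1]}.png',d['pixels'][:,:,::-1])
analyse(d,T@d['T_tool_cam'],dict(red=(.5595,-.1985)))
E
python3 look.py w1
```

```text
t: 2.58
eef_pos: [0.5591, -0.2019, 0.3795]
orientation: [0.848, 0.531, -0.002, 0.0]
force: [-0.6, 0.3, 0.9]
gripper_width: 0.998
gripper_width: 1.002
gripper_width: 1.001
t 3.9167 pos [ 0.5574 -0.2071  0.3785] toolx deg 153.5 z [-0.005 -0.004 -1.   ] q [ 0.71  0.33 -0.57  1.72  0.2   1.15  1.19] F [0.5 0.  0.2]
red dial c [ 0.5614 -0.1994  0.0662] z 0.22 5551
  bar c mm [ 560.7 -199.1] size [24.1 78.9] ztop 0.289 rect axis deg 156.8 pca 156.83
  yellow 0.262 316 [ 0.5846 -0.2095  0.2891]
```

View pics/w1.png

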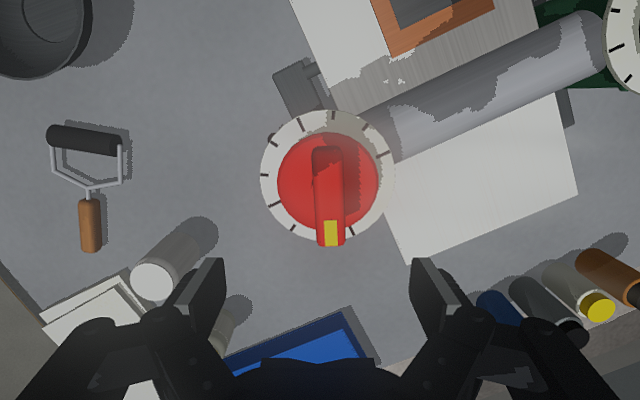

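The wrist view shows the red wheel at (328,180) with the bar upright in the image and no obstacles around it. I'll align and descend in two steps.

```bash
python3 -m jog '[{"twist":[0,0,-0.073],"offset":[0.004,0.043,0.1],"jaw":1},{"twist":[0,0,-0.073],"offset":[0.004,0.043,0.2],"jaw":1},{"twist":[0,0,-0.073],"offset":[0.004,0.043,0.25],"jaw":1},{"twist":[0,0,-0.073],"offset":[0.004,0.043,0.25],"jaw":1},{"twist":[0,0,-0.073],"offset":[0.004,0.043,0.25],"jaw":1},{"twist":[0,0,-0.073],"offset":[0.004,0.043,0.25],"jaw":1}]'; python3 look.py w2
```

```text
t: 4.47
eef_pos: [0.561, -0.1995, 0.3295]
orientation: [0.202, 0.979, -0.002, -0.001]
force: [-0.2, -0.4, -0.4]
gripper_width: 1.003
t 4.4667 pos [ 0.561  -0.1995  0.3295] toolx deg 156.68 z [-0.004 -0.004 -1.   ] q [ 0.69  0.38 -0.58  1.78  0.24  1.05  1.19] F [-0.2 -0.4 -0.4]
red dial c [ 0.5612 -0.1996  0.0662] z 0.22 7286
  bar c mm [ 560.2 -198.9] size [24.1 78.4] ztop 0.289 rect axis deg 156.64 pca 156.83
  yellow 0.262 450 [ 0.5845 -0.2094  0.289 ]
```

```bash
python3 -m jog '[{"twist":[0,0,0],"offset":[0,0,0.1],"jaw":1},{"twist":[0,0,0],"offset":[0,0,0.2],"jaw":1},{"twist":[0,0,0],"offset":[0,0,0.3],"jaw":1},{"twist":[0,0,0],"offset":[0,0,0.37],"jaw":1},{"twist":[0,0,0],"offset":[0,0,0.37],"jaw":1},{"twist":[0,0,0],"offset":[0,0,0.37],"jaw":1}]'
python3 -m jog '[{"twist":[0,0,0],"offset":[0,0,0],"jaw":0},{"twist":[0,0,0],"offset":[0,0,0],"jaw":0},{"twist":[0,0,0],"offset":[0,0,0],"jaw":0},{"twist":[0,0,0],"offset":[0,0,0],"jaw":0},{"twist":[0,0,0],"offset":[0,0,0],"jaw":0},{"twist":[0,0,0],"offset":[0,0,0],"jaw":0},{"twist":[0,0,0],"offset":[0,0,0],"jaw":0},{"twist":[0,0,0],"offset":[0,0,0],"jaw":0},{"twist":[0,0,0],"offset":[0,0,0],"jaw":0},{"twist":[0,0,0],"offset":[0,0,0],"jaw":0}]' 60; python3 look.py w3
```

```text
t: 5.02
eef_pos: [0.5612, -0.1999, 0.2562]
orientation: [0.202, 0.979, -0.002, -0.001]
force: [0.4, -0.2, 0.4]
gripper_width: 1.001
t: 5.85
eef_pos: [0.5616, -0.1998, 0.257]
orientation: [0.202, 0.979, -0.002, -0.001]
force: [-1.4, 0.3, 5.8]
gripper_width: 0.27
t 5.85 pos [ 0.5616 -0.1998  0.257 ] toolx deg 156.67 z [-0.002 -0.005 -1.   ] q [ 0.67  0.45 -0.55  1.87  0.3   0.91  1.14] F [-1.4  0.3  5.8]
red dial c [ 0.5611 -0.1995  0.066 ] z 0.22 11645
  bar c mm [ 560.9 -198.7] size [83.5 71.8] ztop 0.306 rect axis deg 27.92 pca 157.08
  yellow 0.262 842 [ 0.5832 -0.2091  0.2891]
```

```bash
python3 -m jog '[{"twist":[0,0,0.1],"offset":[0,0,0],"jaw":0},{"twist":[0,0,0.2],"offset":[0,0,0],"jaw":0},{"twist":[0,0,0.3],"offset":[0,0,0],"jaw":0},{"twist":[0,0,0.4],"offset":[0,0,0],"jaw":0},{"twist":[0,0,0.5],"offset":[0,0,0],"jaw":0},{"twist":[0,0,0.6],"offset":[0,0,0],"jaw":0},{"twist":[0,0,0.7],"offset":[0,0,0],"jaw":0},{"twist":[0,0,0.8],"offset":[0,0,0],"jaw":0},{"twist":[0,0,0.9],"offset":[0,0,0],"jaw":0},{"twist":[0,0,1],"offset":[0,0,0],"jaw":0},{"twist":[0,0,1],"offset":[0,0,0],"jaw":0},{"twist":[0,0,1],"offset":[0,0,0],"jaw":0}]'; python3 look.py w4
```

```text
t: 6.9
eef_pos: [0.5608, -0.2005, 0.257]
orientation: [0.561, 0.828, -0.003, 0.0]
force: [-3.8, -1.9, 4.4]
gripper_width: 0.275
t 6.9 pos [ 0.5608 -0.2005  0.257 ] toolx deg 111.7 z [-0.004 -0.005 -1.   ] q [ 0.53  0.42 -0.35  1.87  0.19  0.89  0.46] F [-3.8 -1.9  4.4]
red dial c [ 0.5607 -0.1995  0.066 ] z 0.22 11598
  bar c mm [ 561.6 -198.8] size [71.7 83.4] ztop 0.306 rect axis deg 162.84 pca 112.13
  yellow 0.262 841 [ 0.57   -0.222   0.2891]
```

View pics/w4.png

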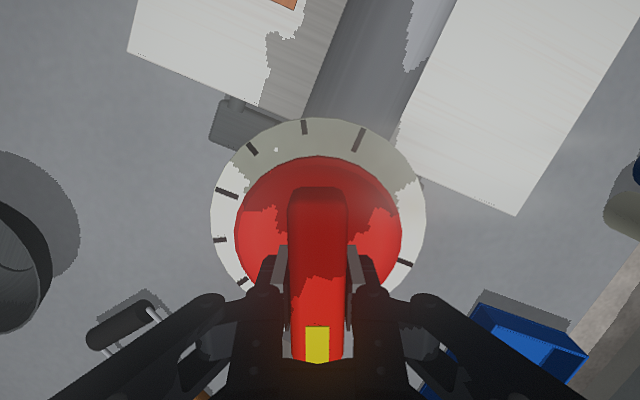

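The wheel follows the gripper by 45°, and the bar is square between the pads at (318,260). Forces are low, so I'll keep turning.

```bash
for i in 1 2; do python3 -m jog '[{"twist":[0,0,0.1],"offset":[0,0,0],"jaw":0},{"twist":[0,0,0.2],"offset":[0,0,0],"jaw":0},{"twist":[0,0,0.3],"offset":[0,0,0],"jaw":0},{"twist":[0,0,0.4],"offset":[0,0,0],"jaw":0},{"twist":[0,0,0.5],"offset":[0,0,0],"jaw":0},{"twist":[0,0,0.6],"offset":[0,0,0],"jaw":0},{"twist":[0,0,0.7],"offset":[0,0,0],"jaw":0},{"twist":[0,0,0.8],"offset":[0,0,0],"jaw":0},{"twist":[0,0,0.9],"offset":[0,0,0],"jaw":0},{"twist":[0,0,1],"offset":[0,0,0],"jaw":0},{"twist":[0,0,1],"offset":[0,0,0],"jaw":0},{"twist":[0,0,1],"offset":[0,0,0],"jaw":0}]'; done; python3 look.py w5
```

```text
t: 7.95
eef_pos: [0.5596, -0.2005, 0.257]
orientation: [0.835, 0.55, -0.004, 0.0]
force: [-5.1, -1.2, 6.0]
gripper_width: 0.272
t: 8.95
eef_pos: [0.5588, -0.1997, 0.257]
orientation: [0.982, 0.189, -0.004, 0.001]
force: [-4.5, 0.3, 4.4]
gripper_width: 0.27
t 8.95 pos [ 0.5588 -0.1997  0.257 ] toolx deg 21.77 z [-0.008 -0.003 -1.   ] q [ 0.24  0.4   0.03  1.89 -0.01  0.86 -0.92] F [-4.5  0.3  4.4]
red dial c [ 0.5609 -0.1994  0.0661] z 0.22 11827
  bar c mm [ 561.8 -199.2] size [83.1 72.2] ztop 0.306 rect axis deg 73.18 pca 21.78
  yellow 0.262 839 [ 0.5387 -0.2085  0.2891]
```

```bash
python3 -m jog '[{"twist":[0,0,0.1],"offset":[0.009,0.003,0],"jaw":0},{"twist":[0,0,0.2],"offset":[0.009,0.003,0],"jaw":0},{"twist":[0,0,0.3],"offset":[0.009,0.003,0],"jaw":0},{"twist":[0,0,0.4],"offset":[0.009,0.003,0],"jaw":0},{"twist":[0,0,0.5],"offset":[0.009,0.003,0],"jaw":0},{"twist":[0,0,0.6],"offset":[0.009,0.003,0],"jaw":0},{"twist":[0,0,0.7],"offset":[0.009,0.003,0],"jaw":0},{"twist":[0,0,0.8],"offset":[0.009,0.003,0],"jaw":0},{"twist":[0,0,0.87],"offset":[0.009,0.003,0],"jaw":0},{"twist":[0,0,0.92],"offset":[0.009,0.003,0],"jaw":0},{"twist":[0,0,0.92],"offset":[0.009,0.003,0],"jaw":0},{"twist":[0,0,0.92],"offset":[0.009,0.003,0],"jaw":0}]'
python3 -m jog '[{"twist":[0,0,0],"offset":[0,0,0],"jaw":1},{"twist":[0,0,0],"offset":[0,0,0],"jaw":1},{"twist":[0,0,0],"offset":[0,0,0],"jaw":1},{"twist":[0,0,0],"offset":[0,0,0],"jaw":1},{"twist":[0,0,0],"offset":[0,0,0],"jaw":1},{"twist":[0,0,0],"offset":[0,0,0],"jaw":1},{"twist":[0,0,0],"offset":[0,0,0],"jaw":1},{"twist":[0,0,0],"offset":[0,0,0],"jaw":1}]'
python3 -m jog '[{"twist":[0,0,0],"offset":[0,0,-0.1],"jaw":1},{"twist":[0,0,0],"offset":[0,0,-0.3],"jaw":1},{"twist":[0,0,0],"offset":[0,0,-0.5],"jaw":1},{"twist":[0,0,0],"offset":[0,0,-0.6],"jaw":1},{"twist":[0,0,0],"offset":[0,0,-0.6],"jaw":1},{"twist":[0,0,0],"offset":[0,0,-0.6],"jaw":1},{"twist":[0,0,0],"offset":[0,0,-0.6],"jaw":1}]'
python3 look.py w6
```

```text
t: 10.0
eef_pos: [0.5588, -0.1986, 0.2569]
orientation: [0.985, -0.17, -0.006, 0.001]
force: [-7.5, 1.3, 7.5]
gripper_width: 0.274
t: 10.67
eef_pos: [0.5589, -0.1986, 0.2569]
orientation: [0.985, -0.17, -0.005, 0.001]
force: [-1.0, 0.0, -0.5]
gripper_width: 0.996
t: 11.25
eef_pos: [0.5595, -0.1981, 0.3759]
orientation: [0.985, -0.17, -0.006, 0.001]
force: [0.2, 0.7, -0.4]
gripper_width: 1.002
t 11.25 pos [ 0.5595 -0.1981  0.3759] toolx deg -19.59 z [-0.013 -0.    -1.   ] q [ 0.09  0.3   0.23  1.75 -0.07  1.12 -1.57] F [ 0.2  0.7 -0.4]
red dial c [ 0.5605 -0.1998  0.0662] z 0.22 5667
  bar c mm [ 561.1 -199.9] size [24.  79.5] ztop 0.289 rect axis deg 160.51 pca 160.44
  yellow 0.262 295 [ 0.5369 -0.191   0.2891]
```

```bash
for i in 1 2; do python3 -m jog '[{"twist":[0,0,0],"offset":[-0.08,-0.2,0],"jaw":1},{"twist":[0,0,0],"offset":[-0.15,-0.4,0],"jaw":1},{"twist":[0,0,0],"offset":[-0.22,-0.6,0],"jaw":1},{"twist":[0,0,0],"offset":[-0.285,-0.8,0],"jaw":1},{"twist":[0,0,0],"offset":[-0.285,-0.8,0],"jaw":1},{"twist":[0,0,0],"offset":[-0.285,-0.8,0],"jaw":1},{"twist":[0,0,0],"offset":[-0.285,-0.8,0],"jaw":1}]' | grep eef; done
sed 's/red=.*/black=(.567,.1405)))/' look.py > lookb.py; python3 lookb.py w7
python3 - <<'E'
from h import *
for c in['top','scene']:
    d=capture(c);print(c);analyse(d,None,dict(red=(.5605,-.199),black=(.566,.1405)))
    cv2.imwrite(f'pics/{c}1.png',d['pixels'][:,:,::-1])
E
```

```text
eef_pos: [0.5584, -0.0285, 0.3738]
eef_pos: [0.5585, 0.1386, 0.3729]
t 12.4667 pos [0.5585 0.1386 0.3729] toolx deg -19.72 z [-0.018 -0.003 -1.   ] q [-0.38  0.27  0.08  1.78 -0.03  1.11 -2.21] F [-0.  -0.7  0.1]
black dial c [0.5669 0.1403 0.0662] z 0.22 5955
  bar c mm [567.9 139.8] size [24.  78.2] ztop 0.289 rect axis deg 160.3 pca 160.13
  yellow 0.262 345 [0.5433 0.149  0.2891]
top
red dial c [ 0.558  -0.1999  0.0662] z 0.22 1048
  bar c mm [ 558.  -198.3] size [24.1 80.8] ztop 0.29 rect axis deg 160.16 pca 159.37
  yellow 0.2 38 [ 0.5122 -0.1827  0.2437]
  yellow 0.262 57 [ 0.5337 -0.1901  0.2892]
black dial c [0.5643 0.1397 0.0654] z 0.22 633
  bar c mm [567.4 128. ] size [19.1 70.2] ztop 0.289 rect axis deg 177.3 pca 174.54
scene
red dial c [ 0.5606 -0.1977  0.0667] z 0.22 1016
  bar c mm [ 561.9 -198.3] size [24.2 79.1] ztop 0.289 rect axis deg 159.78 pca 158.2
  yellow 0.2 46 [ 0.5192 -0.1823  0.2433]
  yellow 0.262 25 [ 0.5345 -0.1895  0.2882]
black dial c [0.5674 0.1418 0.0669] z 0.22 984
  bar c mm [567.5 140.3] size [23.9 80.3] ztop 0.289 rect axis deg 160.3 pca 160.5
  yellow 0.262 40 [0.5443 0.1496 0.2888]
```

View pics/w7.png

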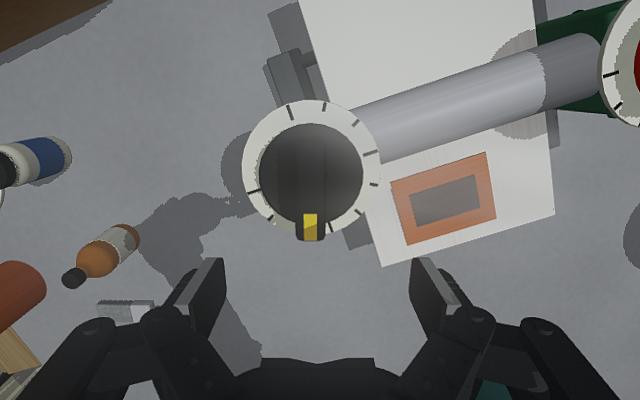

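View pics/w6.png

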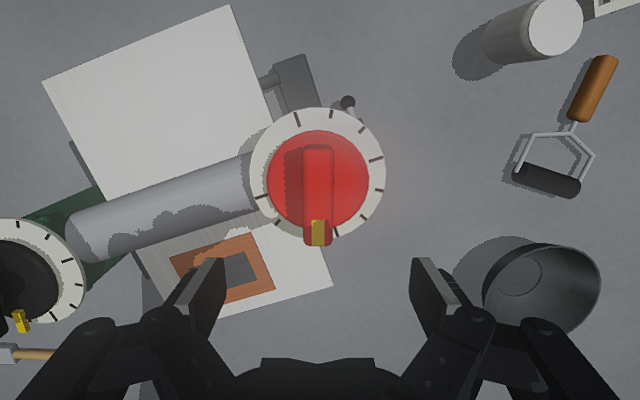

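Seen from the same tool angle, both pointers sit just below their discs, at (310,228) on the black wheel and (317,232) on the red. The bar angles agree to about 0.3° (red 160.4–160.5°, black 160.1–160.3°). The gripper is open and about 85 mm above the black bar, so I'm handing in.

```bash
python3 -c "
from plant import arm;print(arm.sign_off())"
```

```text
the job is handed in; nothing more can be done
None
```

I turned the red handwheel about 176° clockwise in a single grasp, so no regrasp was needed. Then I let go, raised the gripper clear and handed the job in at about 12.6 s on the robot's clock.

**Match between the wheels:**

| Check | Red | Black |
|---|---|---|
| Wrist camera, bar angle | 160.4–160.5° | 160.1–160.3° |
| Top camera, bar angle | 159.4–160.2° | 160.0–160.5° (before the turn) |
| Top camera, pointer angle | about 160.1° | about 159.7° (before the turn) |
| Scene camera, bar outline | 159.8° | 160.3° |

- **Direction:** both pointers are on the same side, towards the robot. The wrist and top cameras put the pointers within about half a degree of each other.
- **Disagreements:** the scene camera's other bar-angle estimate read the red wheel at 158.2°, about 2° low. It had also read low before the turn, so I trusted the closer wrist view. The top camera's final black reading (175–177°) was spoiled by the gripper blocking the view, and I ignored it.
- **Black wheel and forces:** the black wheel was never touched, and its bar angle in the scene camera was unchanged. Force readings stayed around 10 N or less.

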